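Draw out the riser's shelf board to the gauge and hold it

TASK

A loose shelf board lies on the low white riser. Slide it gently back until you feel it seat squarely against the stop strip at the riser's right-hand end, then slide it straight out to the left, always flat on the riser, until its outer end is level with the pointer of the gauge stand. There it would tip over, so the job ends with the gripper still holding it, flat, still, square to the riser and roughly in the middle of its width, for a colleague to screw down; do not touch the gauge with the board and leave the other things where they are.

Things in the scene. Friction and masses are not known exactly. Their poses are not given: they have to be found in the camera images.
- riser: white bench riser, fixed, 160 mm (its x) by 260 mm (its y), 70 mm high; origin at the centre of its underside on the bench. Its +y axis is the outward direction (roughly to the robot's left), in which the board is to overhang; its +x points away from the robot
- stop: aluminium stop strip fixed on the riser's top along its inner (-y) end, 120 mm (along riser x) by 15 mm, 10 mm high; origin at the centre of its underside, so the face the board seats against lies 7.5 mm from the origin towards riser +y. Rigid
- board: loose grey shelf board, 90 mm wide (its x), 320 mm long (its y), 15 mm thick, about 0.5 kg (friction and mass vary; sliding it takes a few newtons, more if it is pressed down, so the stop is felt as a push well above that); origin at the centre of its underside. Its +y is the outer end. At the start it lies on the riser a few centimetres off the stop and somewhat askew. It balances about 8 mm on the inner side of its middle, and tips once that point is past the riser's edge
- board_grip (a point): centre of the aluminium grip block fixed on the board, 100 mm inward of the board's middle; the block is 44 mm wide (board x), 30 mm long (board y) and 40 mm high, its top 20 mm above this point, the board's upper face 20 mm below it. Axes as the board's
- board_nose (a point): middle of the board's outer end face, half-way up its thickness. Axes as the board's
- gauge_mark (a point): tip of the gauge stand's pointer, half-way through its 5 mm thickness. The stand (fixed, steel post 12 mm thick and 116 mm high on a 45x60 mm foot) is on the bench beside the board's path on the side away from the robot; the pointer is a thin steel blade, 14 mm high, that points at the path at the height of the board, its tip 80 mm from the riser's middle line. Axes as the riser's; level with the pointer means that nose and mark agree along the riser's y
- petri: round lidded petri dish, 58 mm across, 15 mm high, on the bench beneath the path of the board; loose, to be left where it is; origin at the centre of its underside
- timer: square lab timer, 62x62x20 mm, on the bench on the robot's side of the riser; loose, to be left where it is; origin at the centre of its underside
- bottle: small screw-capped bottle, 56 mm across, 105 mm high, on the bench behind the riser; loose, to be left where it is; origin at the centre of its underside
- beaker: small beaker, 46 mm across, 57 mm high, on the bench behind the riser; loose, to be left where it is; origin at the centre of its underside
- rack: tube rack, 38x110x38 mm, on the bench to the left, on the robot's side; loose, to be left where it is; origin at the centre of its underside
- gauge: the gauge stand as a whole; origin on the bench straight below the pointer's tip, its foot begins 12 mm and its post 29 mm farther along its +x
There are look-alikes about, which are no part of the job. What is shaped like the gauge but purple or yellow is not meant.

How it is judged:
On the way:
1. the board is seated squarely against the stop strip and pressed on it with more than 2 N (contact force between board and stop above 2 N and angle between the y axis of board and the y axis of riser, either way round below 0.07 rad), for 0.1 s.
At the end, for the whole second after the job is handed in: The board's outer end is level with the pointer within 6 mm along the riser, the board lies flat on the riser (outer end within about 6 mm of its height, tilt under 0.03 rad), square to it within 0.06 rad, within 30 mm of its middle line, at rest, with the gripper's fingers still on it (y of board_nose in the frame of gauge_mark between -0.006 and 0.006 m and z of board_nose in the frame of riser between 0.0715 and 0.0825 m and x of board in the frame of riser between -0.03 and 0.03 m and angle between the y axis of board and the y axis of riser, either way round below 0.06 rad and angle between board's own z axis and vertical below 0.03 rad and linear speed of board below 0.01 m/s and contact force between the fingers and board above 1 N); the arm keeps its last pose, push and grip.
It fails at once if the board is jammed against the stop with more than 50 N (contact force between board and stop above 50 N).
It fails at once if the board tips or is tilted by more than 0.12 rad (angle between board's own z axis and vertical above 0.12 rad).
It fails at once if the board is lifted off the riser by more than 12 mm (z of board in the frame of riser above 0.082 m).
It fails at once if the board touches the gauge stand (contact force between board and gauge above 1 N).
It fails at once if the petri dish, timer, bottle, beaker or tube rack is moved by more than 20 mm (distance of any of petri, timer, bottle, beaker, rack from where it was at the start of the episode above 0.02 m).
It also fails if it takes over 43 s, if anything falls off the work surface, if the arm or the gripper's body presses on something with over 40 N, if the wrist force passes 120 N, or if a joint passes its speed limit or range.

ROBOT

A 7-joint arm with a two-finger parallel gripper is mounted at the origin on a cart in front of the work surface, level with it; the furniture and walls round the work are solid. World frame = base frame: x ahead of the robot, y to its left, z up, the work surface at z = 0. Lengths are in m, angles in rad, forces in N, time in s.
With the tool pointing down it reaches from about 0.425 to 0.825 m from the base axis. Payload 3.6 kg.
Tool frame: the origin (TCP) lies between the finger pads; the fingertips stand 14 mm ahead of it and the grasp point (between the pads) lies 5 mm behind it; z points along the fingers, y is the line along which they close (so a half turn about z gives the same grasp; the last joint's range is limited). The gripper opens to 93 mm and grips with 3 to 60 N. Pads are 15 mm wide; open, the fingers measure 128 mm over their backs; the gripper's body (75 mm by 188 mm) begins 65 mm behind the grasp point.
Start: joints at [-1.278, 0.615, -0.013, 1.423, 0.008, 1.103, -0.04], TCP at [0.204, 0.617, 0.233] pointing down, gripper open.
Joint ranges: [-3.12, 3.12], [-0.3, 2.06], [-1.34, 1.32], [0.26, 2.42], [-1.36, 4.5], [0.01, 1.98], [-2.84, 2.84]. Speed limits (rad/s): [2.79, 2.79, 3.14, 3.14, 3.14, 3.14, 3.14].

INTERFACE

Orientations are given as a unit quaternion [x, y, z, w].
In Python, from rig import arm, vision gives the robot as it stands.
- The arm moves only by the shell command python3 -m crank 'ROWS' [OPENING] [FORCE]. ROWS is JSON, a list of rows, each a list of 2 entries, a list of its own where there are three numbers: the shift along the tool's x, y, z scaled (see below), then the turn, a rotation vector about the tool's x, y, z scaled (see below). A call has 1 to 12 rows; each row shifts and turns the commanded pose from where the row before left it, along the tool's axes as they then stand; what a row does not reach is not made up. The controller multiplies each number of a shift by 0.025 m and each number of a turn by 0.15 rad. A row lasts 1/8 s, in which the tool goes at most 62.5 mm and 10.7 degrees, less where a joint would pass 70% of its speed; a pose out of reach is approached as far as the arm can. A call with a number of a shift or a turn outside -1 to 1 is refused whole. A call with a gripper value outside its range is refused whole. OPENING is the opening, from 0 (shut) to 1 (fully open), set as the call begins (- or left out, the last holds). The fingers move at their own pace and stop on an object; FORCE is the grip in N (left out, the last holds). Time passes only in rows, so rows that do not move let the fingers close. It gives the time, the measured TCP pose, the force, the opening and the grip force at its end, in the units of the state.
- arm.read_state(): the state, without advancing time (a new reading comes with each control period).
- vision.read_camera(name): name is "scene" or "side" or "wrist"; returns a dict with "frame" (400x640x3 uint8, blue, green, red), "fov_y" (degrees; the focal length in pixels is half the picture's height over the tangent of half this angle, whatever the lens; pixels are square), "cx", "cy" (the principal point, pixels), "dist_coeffs" ([k1, k2, p1, p2, k3] as OpenCV has them; the pictures are not rectified), "rvec" (rotation vector, rad) and "tvec" (3), from world to camera coordinates, as OpenCV has them. Camera axes: x right, y down, z forward; pixel columns grow to the right and rows downward; lengths in m; the calibration is good to about 2 mm. A picture is of the moment at which its call begins. There is no depth.
- arm.job_done(): hands the job in; it is judged then, once.
The state is a dict: "time": time; "joints": joint angles; "dq": joint speeds; "joint_efforts": joint torques, N m; "tool_pos": TCP position; "tcp_rot": TCP orientation; "contact_force": force on the tool from outside, world axes, zero at the start; "torque": the same for the moment, N m; "opening": finger opening in m; "grasp_force": force on a finger pad.
Only numpy, scipy, OpenCV 4.12 (cv2) and the standard library are available. Lean on these libraries where they do the work, as an engineer would, in place of code of your own. Each camera call takes 0.05 s, during which the arm holds its last target. There are 200 camera calls.

## Working session

There is one attempt and no reset: what is moved stays moved. The work goes in short steps, Python scripts to look and compute and a shell command to move; the robot and the scene stay as the last step left them, time stands still between calls to the robot, and variables do not carry over. Pictures are saved under pics/ and viewed, at most 10 in all, crops included, and the job is handed in when it is done.

```bash
mkdir -p pics; ls; cat > h.py <<'E'
import numpy as np, cv2
from rig import arm, vision
def cam(n):
    c=vision.read_camera(n); f=c["frame"]; H=f.shape[0]
    fl=H/2/np.tan(np.radians(c["fov_y"])/2)
    c["K"]=np.array([[fl,0,c["cx"]],[0,fl,c["cy"]],[0,0,1.]]); c["D"]=np.array(c["dist_coeffs"],float)
    c["R"]=cv2.Rodrigues(np.array(c["rvec"],float))[0]; c["t"]=np.array(c["tvec"],float).reshape(3)
    return c
def onz(c,px,z):
    u=cv2.undistortPoints(np.array(px,float).reshape(-1,1,2),c["K"],c["D"]).reshape(-1,2)
    d=np.c_[u,np.ones(len(u))]@c["R"]; o=-c["R"].T@c["t"]
    return o+d*((z-o[2])/d[:,2])[:,None]
def proj(c,P): return cv2.projectPoints(np.array(P,float).reshape(-1,1,3),c["R"],c["t"],c["K"],c["D"])[0].reshape(-1,2)
E
python3 - <<'E'
from h import *
for n in("scene","side","wrist"):
    c=cam(n); cv2.imwrite(f"pics/{n}0.png",c["frame"]); print(n,-c["R"].T@c["t"])
s=arm.read_state(); print(s)
E
```

```text
pics
scene [-2.09167313e-04 -4.02221886e-01  7.65992878e-01]
side [0.33768959 0.91639566 1.11420127]
wrist [0.13714761 0.63886598 0.38548957]
{'time': 0.15, 'joints': array([-1.27750274,  0.61571091, -0.01258638,  1.42447242,  0.0080817 ,
        1.10339309, -0.04039345]), 'dq': array([-0.00078842, -0.00245921,  0.00093388, -0.00493077,  0.00120748,
        0.00014351, -0.00105944]), 'joint_efforts': array([ 7.26045582e-04, -4.59348965e+01,  2.09571328e-01, -1.65942925e+01,
       -6.09993772e-02,  1.81979605e-02,  1.67683793e-04]), 'tool_pos': array([0.20416304, 0.61652254, 0.2317577 ]), 'tcp_rot': array([ 1.59197874e-01,  9.87246221e-01, -9.55975341e-04, -1.45590833e-04]), 'contact_force': array([-0.11491678,  0.09726406, -0.1536853 ]), 'torque': array([ 0.01002038, -0.01287842, -0.06298512]), 'grasp_force': 0.0, 'opening': 0.09299097354907201}
```

View pics/scene0.png

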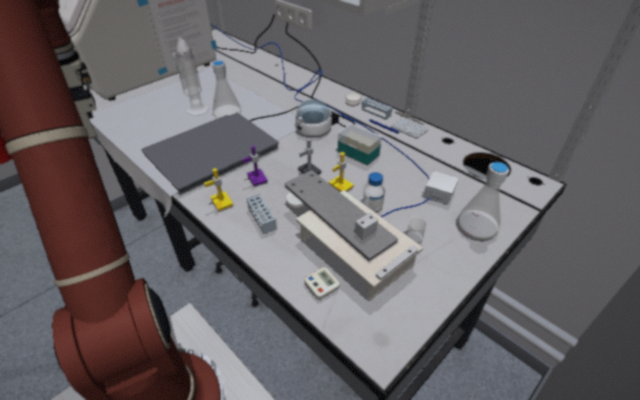

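View pics/side0.png

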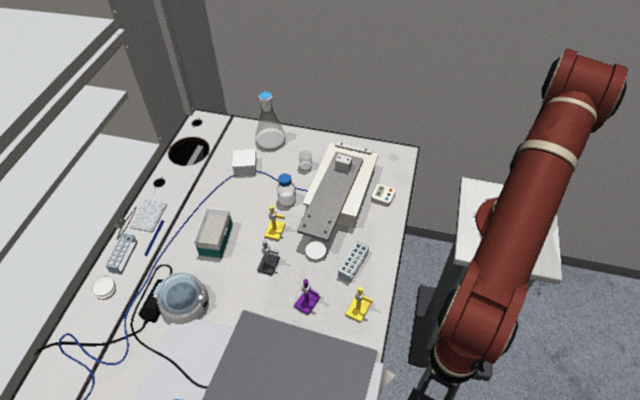

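The scene view shows the board at about (340,213), the grip block at (367,226) and the stop at (398,263). There are four gauge-like stands:
- dark grey at (309,158)
- yellow at (342,172)
- yellow at (218,190)
- purple at (256,167)

In the side view the same stands are grey (268,257), yellow (274,222), yellow (358,303) and purple (306,295). The grey steel one fits, because the description rules out yellow and purple. I'll confirm it in an enlarged crop.

```bash
python3 - <<'E'
import cv2
a=cv2.imread("pics/scene0.png")[130:290,270:430]; b=cv2.imread("pics/side0.png")[140:280,240:390]
cv2.imwrite("pics/c1.png",cv2.resize(a,None,fx=3.7,fy=3.7,interpolation=2)); cv2.imwrite("pics/c2.png",cv2.resize(b,None,fx=4,fy=4,interpolation=2))
E
```

```text
(no output)
```

View pics/c1.png

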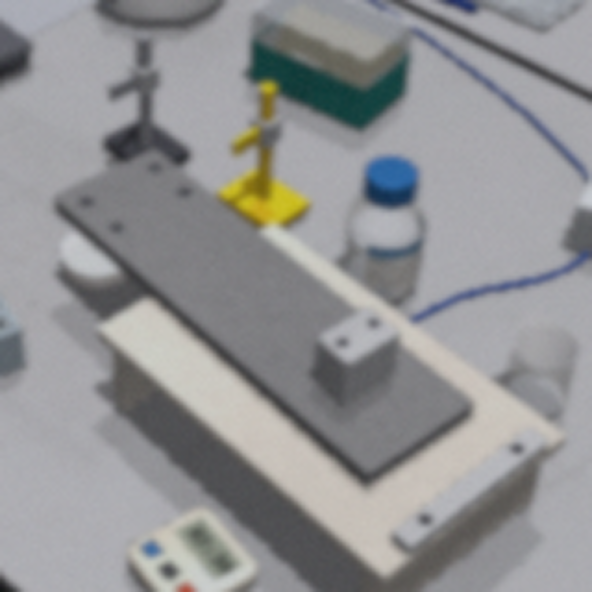

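View pics/c2.png

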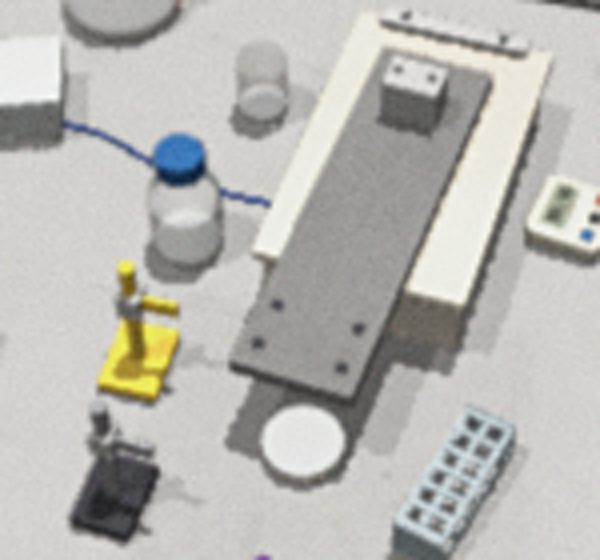

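The crops confirm it: the grey steel gauge's pointer tip is at side-crop (153,450) and scene-crop (112,92), and it points at the path. The corners of the board, block and riser are also readable, so I'll compute positions from them.

```bash
python3 - <<'E'
from h import *
S=cam("side");C=cam("scene")
sp=lambda p:(np.array(p,float)+.5)/4-.5+[240,140]
cp=lambda p:(np.array(p,float)+.5)/3.7-.5+[270,130]
def rep(n,pS,pC,z):
    for c,p in((S,sp(pS)),(C,cp(pC))):
        P=onz(c,p,z); print(n,P[:,:2].round(4).tolist(),"sides",np.linalg.norm(P-np.roll(P,-1,0),axis=1).round(3), "mean",P.mean(0).round(4))
# order: inner-far, inner-near, outer-near, outer-far
rep("riser",[(365,12),(552,52),(465,303),(258,255)],[(562,440),(385,578),(100,328),(265,225)],.07)
rep("board",[(388,52),(494,72),(353,393),(232,362)],[(472,408),(370,480),(57,203),(150,152)],.085)
rep("block",[(390,57),(447,70),(440,98),(380,88)],[(400,338),(352,372),(316,350),(365,309)],.125)
tS,tC=sp([(153,450)]),cp([(112,92)])
u=[cv2.undistortPoints(p.reshape(-1,1,2),c["K"],c["D"]).reshape(2,1) for c,p in((S,tS),(C,tC))]
X=cv2.triangulatePoints(np.c_[S["R"],S["t"]],np.c_[C["R"],C["t"]],*u); print("tip",(X[:3]/X[3]).T, onz(S,tS,.0775),onz(C,tC,.0775))
E
```

```text
riser [[0.578, -0.1377], [0.425, -0.1295], [0.4423, 0.1293], [0.5947, 0.1225]] sides [0.153 0.259 0.153 0.261] mean [ 0.51   -0.0038  0.07  ]
riser [[0.5804, -0.1375], [0.427, -0.1263], [0.4472, 0.1307], [0.5983, 0.1241]] sides [0.154 0.258 0.151 0.262] mean [ 0.5132 -0.0022  0.07  ]
board [[0.547, -0.0837], [0.4633, -0.0824], [0.4983, 0.2321], [0.5835, 0.2271]] sides [0.084 0.316 0.085 0.313] mean [0.523  0.0733 0.085 ]
board [[0.5506, -0.0903], [0.4643, -0.0826], [0.4996, 0.2318], [0.5854, 0.2271]] sides [0.087 0.316 0.086 0.319] mean [0.525  0.0715 0.085 ]
block [[0.5363, -0.0401], [0.4925, -0.0372], [0.4916, -0.0082], [0.5363, -0.0075]] sides [0.044 0.029 0.045 0.033] mean [ 0.5142 -0.0233  0.125 ]
block [[0.5328, -0.0443], [0.4914, -0.0422], [0.4899, -0.0155], [0.5371, -0.0136]] sides [0.041 0.027 0.047 0.031] mean [ 0.5128 -0.0289  0.125 ]
tip [[0.61674638 0.30408898 0.08174918]] [[0.61622717 0.30257868 0.0775    ]] [[0.62271056 0.3086516  0.0775    ]]
```

Measurements check out: the sides match the given sizes to within a few mm, and the tip triangulates to z≈0.08 and about 85 mm off the midline. Next I approach, closing along the board's y.

```bash
python3 -m crank '[[[-0.9,-1,0],[0,0,-0.7]],[[-0.9,-1,0],[0,0,-0.67]],[[-0.9,-1,0],[0,0,0]],[[-0.9,-1,0],[0,0,0]],[[-0.9,-1,0],[0,0,0]],[[-0.9,-1,0],[0,0,0]],[[-0.9,-1,0],[0,0,0]],[[-0.9,-1,0],[0,0,0]],[[-0.9,-1,0],[0,0,0]],[[-0.9,-1,0],[0,0,0]],[[-0.9,-1,0],[0,0,0]],[[-0.9,-1,0],[0,0,0]]]' 1
python3 -m crank '[[[-0.37,-1,0],[0,0,0]],[[-0.37,-1,0],[0,0,0]],[[-0.37,-1,0],[0,0,0]],[[-0.37,-1,0],[0,0,0]],[[-0.37,-1,0],[0,0,0]],[[-0.37,-1,0],[0,0,0]],[[-0.37,-1,0],[0,0,0]],[[-0.37,-1,0],[0,0,0]],[[-0.37,-1,0],[0,0,0]],[[-0.37,-1,0],[0,0,0]],[[0,0,0],[0,0,0]],[[0,0,0],[0,0,0]]]'
python3 - <<'E'
from h import *
c=cam("wrist"); cv2.imwrite("pics/w1.png",c["frame"])
s=arm.read_state(); print(s["time"],s["tool_pos"],s["tcp_rot"],s["contact_force"])
c=cam("side"); cv2.imwrite("pics/s1.png",c["frame"])
E
```

```text
time: 1.75
tool_pos: [0.4301, 0.282, 0.2327]
tcp_rot: [0.057, 0.998, 0.0, 0.0]
contact_force: [0.6, -0.5, 0.2]
opening: 0.093
grasp_force: 0.0
time: 3.25
tool_pos: [0.4926, 0.0254, 0.2326]
tcp_rot: [0.056, 0.998, 0.001, -0.0]
contact_force: [0.5, -0.2, -0.5]
opening: 0.0931
grasp_force: 0.0
3.3 [0.49256081 0.025773   0.23262159] [ 5.59388935e-02  9.98434053e-01  4.79108420e-04 -2.28680633e-04] [-0.1363059  -0.20049478 -0.96117018]
```

View pics/w1.png

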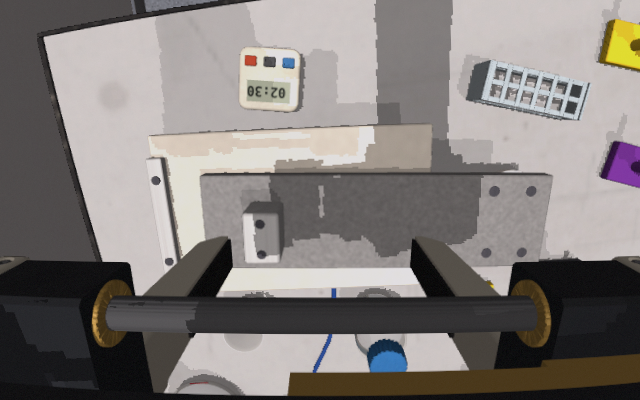

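The wrist view shows the block's screws at (260,222) and (262,254). The board corners are at (201,175), (551,175), (541,266) and (205,266), the riser's near edge runs (150,136)–(432,124), and the stop face is at about (163,158)–(178,268).

```bash
python3 - <<'E'
from h import *
c=cam("wrist")
P=onz(c,[(260,222),(262,254)],.125);print("screws",P.round(4).tolist(),P.mean(0))
P=onz(c,[(201,175),(551,175),(541,266),(205,266)],.085);print("board",P.round(4).tolist(),np.linalg.norm(P-np.roll(P,-1,0),axis=1))
P=onz(c,[(150,136),(432,124)],.07);print("riser",P.round(4).tolist(),np.linalg.norm(P[0]-P[1]),(P[1]-P[0])[0]/(P[1]-P[0])[1])
P=onz(c,[(163,158),(178,268)],.08);print("stopface",P.round(4).tolist())
E
```

```text
screws [[0.5022, -0.0242, 0.125], [0.5295, -0.027, 0.125]] [ 0.51586654 -0.02560366  0.125     ]
board [[0.4652, -0.0786, 0.085], [0.5001, 0.2358, 0.085], [0.5905, 0.2316, 0.085], [0.5523, -0.0927, 0.085]] [0.3163713  0.09054232 0.32654379 0.08826533]
riser [[0.426, -0.1245, 0.07], [0.4448, 0.1317, 0.07]] 0.25691037650870013 0.07321504727419922
stopface [[0.4466, -0.112, 0.08], [0.5538, -0.122, 0.08]]
```

```bash
python3 -m crank '[[[-0.57,-0.96,0],[0,0,0]],[[-0.57,-0.96,0],[0,0,0]],[[0,0,1],[0,0,0]],[[0,0,1],[0,0,0]],[[0,0,1],[0,0,0]],[[0,0,1],[0,0,0]],[[0,0,0.7],[0,0,0]],[[0,0,0.3],[0,0,0]],[[0,0,0],[0,0,0]],[[0,0,0],[0,0,0]]]'
python3 - <<'E'
from h import *
for n in("wrist","side"): c=cam(n); cv2.imwrite(f"pics/{n}2.png",c["frame"])
E
```

```text
time: 4.65
tool_pos: [0.5163, -0.0267, 0.1084]
tcp_rot: [0.057, 0.998, 0.0, 0.001]
contact_force: [0.0, 0.2, -0.5]
opening: 0.0928
grasp_force: 0.0
```

View pics/wrist2.png

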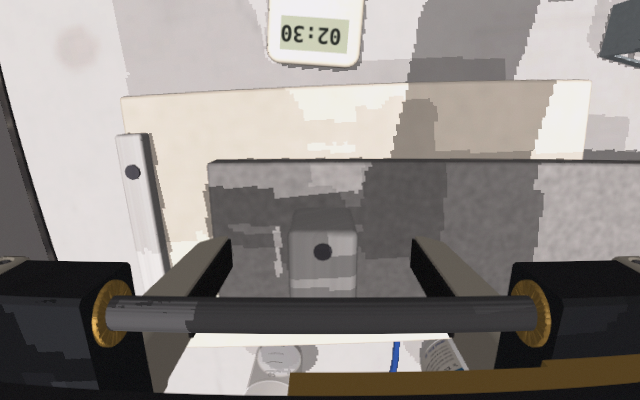

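The block is centred between the fingers, with its screw at (323,252). The riser's near edge runs (122,97)–(590,80), so I'll refine the riser yaw from this frame, then close.

```bash
python3 - <<'E'
from h import *
c=cam("wrist")
P=onz(c,[(122,97),(590,80)],.07);print("riser",P.round(4).tolist(),np.linalg.norm(P[0]-P[1]),(P[1]-P[0])[0]/(P[1]-P[0])[1])
P=onz(c,[(149,133),(168,265)],.08);print("stopface",P.round(4).tolist(),(P[1]-P[0])[1]/(P[1]-P[0])[0])
P=onz(c,[(208,162),(640,160)],.085);print("board",P.round(4).tolist(),(P[1]-P[0])[0]/(P[1]-P[0])[1])
E
python3 -m crank '[[[0,0,0],[0,0,0]],[[0,0,0],[0,0,0]],[[0,0,0],[0,0,0]],[[0,0,0],[0,0,0]],[[0,0,0],[0,0,0]],[[0,0,0],[0,0,0]]]' 0 40
```

```text
riser [[0.4254, -0.126, 0.07], [0.4445, 0.1309, 0.07]] 0.2576243400226678 0.07454109634961462
stopface [[0.4464, -0.1102, 0.08], [0.5216, -0.1173, 0.08]] -0.09392890623995097
board [[0.4648, -0.08, 0.085], [0.4892, 0.1522, 0.085]] 0.10484844448654894
time: 5.55
tool_pos: [0.5157, -0.0269, 0.1076]
tcp_rot: [0.057, 0.998, -0.0, -0.0]
contact_force: [-0.1, -1.3, 0.3]
opening: 0.0377
grasp_force: 0.0
```

```bash
python3 -m crank '[[[0,0,0],[0,0,0]],[[0,0,0],[0,0,0]],[[0,0,0],[0,0,0]],[[0,0,0],[0,0,-0.13]],[[0,0,0],[0,0,-0.13]],[[0,0,0],[0,0,0]]]'
python3 - <<'E'
from h import *
s=arm.read_state(); print(s["tool_pos"],s["tcp_rot"],s["contact_force"])
for n in("wrist","side"): c=cam(n); cv2.imwrite(f"pics/{n}3.png",c["frame"])
E
```

```text
time: 6.3
tool_pos: [0.516, -0.0271, 0.1076]
tcp_rot: [0.038, 0.999, -0.0, 0.0]
contact_force: [2.3, -0.4, -1.9]
opening: 0.0298
grasp_force: 40.0
[ 0.5159924  -0.02710616  0.10764255] [ 3.77871843e-02  9.99285785e-01 -3.67617017e-05  2.15130933e-04] [ 2.31400412 -0.38055009 -1.94442538]
```

View pics/wrist3.png

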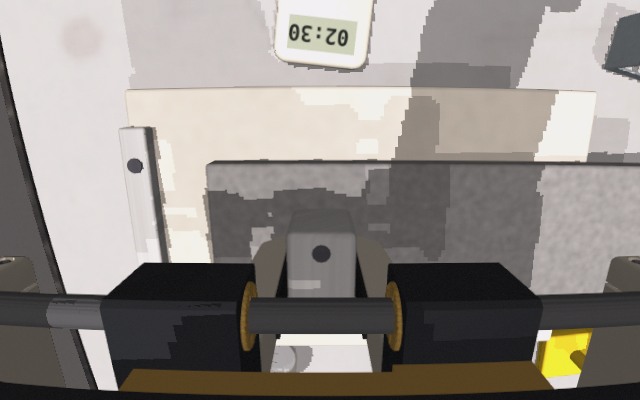

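The grasp holds (opening 29.8 mm). The board edge (208,163)–(640,164) is parallel to the riser edge (127,91)–(595,93). I'll slide towards the stop, about 30 mm away, and slow down near it.

```bash
python3 -m crank '[[[0,-0.2,0],[0,0,0]],[[0,-0.2,0],[0,0,0]],[[0,-0.2,0],[0,0,0]],[[0,-0.2,0],[0,0,0]],[[0,0,0],[0,0,0]]]'
python3 - <<'E'
from h import *
c=cam("wrist")
g=cv2.cvtColor(c["frame"],cv2.COLOR_BGR2GRAY).astype(int)
for r in(185,205,225): print(r,g[r,120:230:3].tolist())
E
```

```text
time: 7.02
tool_pos: [0.5139, -0.048, 0.1076]
tcp_rot: [0.038, 0.999, -0.0, -0.0]
contact_force: [-0.4, 0.6, -0.1]
opening: 0.0298
grasp_force: 40.0
185 [223, 224, 223, 223, 224, 224, 224, 224, 223, 223, 223, 224, 223, 223, 221, 236, 237, 226, 219, 221, 222, 223, 224, 139, 70, 106, 136, 226, 227, 131, 157, 151, 146, 146, 153, 154, 156]
205 [225, 224, 223, 223, 222, 223, 224, 222, 221, 222, 223, 223, 223, 222, 221, 215, 218, 221, 217, 218, 220, 222, 222, 207, 87, 72, 132, 227, 227, 136, 83, 88, 84, 87, 87, 89, 91]
225 [223, 223, 224, 223, 223, 222, 222, 224, 223, 222, 223, 223, 224, 223, 223, 224, 219, 234, 236, 234, 234, 237, 239, 238, 203, 72, 78, 133, 226, 135, 110, 88, 87, 88, 86, 87, 88]
```

```bash
python3 -m crank '[[[0,-0.12,0],[0,0,0]],[[0,-0.12,0],[0,0,0]],[[0,0,0],[0,0,0]]]'; python3 -m crank '[[[0,-0.05,0],[0,0,0]],[[0,-0.05,0],[0,0,0]]]';
```

```text
time: 7.45
tool_pos: [0.5137, -0.0531, 0.1076]
tcp_rot: [0.038, 0.999, -0.0, -0.0]
contact_force: [-0.2, 1.9, -0.9]
opening: 0.0294
grasp_force: 40.0
time: 7.7
tool_pos: [0.5136, -0.0551, 0.1076]
tcp_rot: [0.037, 0.999, 0.0, -0.0]
contact_force: [0.2, 3.7, 0.1]
opening: 0.03
grasp_force: 40.0
```

```bash
for i in 1 2; do python3 -m crank '[[[0,-0.04,0],[0,0,0]],[[0,-0.04,0],[0,0,0]]]'|grep -E "pos|cont"; done
```

```text
tool_pos: [0.5134, -0.0573, 0.1076]
contact_force: [0.4, 3.2, -1.0]
tool_pos: [0.5133, -0.0586, 0.1076]
contact_force: [0.0, 4.6, -1.6]
```

```bash
python3 -m crank '[[[0,-0.03,0],[0,0,0]],[[0,-0.03,0],[0,0,0]]]'|grep -E "time|pos|cont|rot"
```

```text
time: 8.45
tool_pos: [0.5133, -0.0586, 0.1077]
tcp_rot: [0.037, 0.999, 0.001, -0.0]
contact_force: [1.2, 8.1, -0.3]
```

```bash
python3 -m crank '[[[0,-0.03,0],[0,0,0]],[[0,0,0],[0,0,0]]]'|grep -E "time|pos|cont|rot"; python3 -c "
from h import *
s=arm.read_state();print(s['contact_force'],s['torque'])
g=cv2.cvtColor(cam('wrist')['frame'],cv2.COLOR_BGR2GRAY).astype(int)
for r in(185,205,225): print(r,g[r,170:230:3].tolist())"
```

```text
time: 8.7
tool_pos: [0.5133, -0.0587, 0.1077]
tcp_rot: [0.037, 0.999, 0.002, -0.0]
contact_force: [0.4, 8.0, -1.2]
[ 0.41163402  7.9992863  -1.17703383] [ 1.27845453 -0.08784023 -0.17200774]
185 [223, 222, 223, 224, 201, 219, 222, 220, 220, 222, 224, 225, 176, 156, 155, 148, 146, 150, 152, 155]
205 [222, 221, 222, 221, 223, 212, 219, 220, 123, 124, 125, 127, 125, 84, 89, 88, 87, 87, 89, 92]
225 [223, 224, 223, 223, 223, 223, 230, 228, 217, 123, 124, 126, 127, 126, 86, 89, 87, 86, 87, 87]
```

```bash
python3 -m crank '[[[0,-0.04,0],[0,0,0]],[[0,-0.04,0],[0,0,0]],[[0,0,0],[0,0,0]],[[0,0,0],[0,0,0]]]'|grep -E "time|pos|cont|rot"
```

```text
time: 9.25
tool_pos: [0.5133, -0.0588, 0.1079]
tcp_rot: [0.036, 0.999, 0.003, 0.0]
contact_force: [0.9, 10.7, 0.6]
```

The board has seated: the position stalled at y=-0.0588 while the command went 5 mm further and the push rose to 10.7 N, against about 3–4 N sliding. Now I slide it out about 92 mm of the estimated 109, then look.

```bash
python3 -m crank '[[[0,0.2,0],[0,0,0]],[[0,0.3,0],[0,0,0]],[[0,0.4,0],[0,0,0]],[[0,0.5,0],[0,0,0]],[[0,0.5,0],[0,0,0]],[[0,0.5,0],[0,0,0]],[[0,0.5,0],[0,0,0]],[[0,0.4,0],[0,0,0]],[[0,0.3,0],[0,0,0]],[[0,0.2,0],[0,0,0]],[[0,0,0],[0,0,0]],[[0,0,0],[0,0,0]]]'
python3 - <<'E'
from h import *
a=cam("scene")["frame"][120:240,250:410]; b=cam("side")["frame"][190:290,240:360]
k=lambda i,f:cv2.resize(i,None,fx=f,fy=f,interpolation=2)
cv2.imwrite("pics/d.png",np.vstack([k(a,2.5)[:300],np.pad(k(b,3),((0,0),(0,40),(0,0)))]) if 0 else np.hstack([k(a,2.5),np.pad(k(b,3),((0,0),(0,0),(0,0)))]))
E
```

```text
time: 10.75
tool_pos: [0.5201, 0.0322, 0.1076]
tcp_rot: [0.037, 0.999, 0.001, -0.0]
contact_force: [-0.1, -0.5, 1.6]
opening: 0.0296
grasp_force: 40.0
```

View pics/d.png

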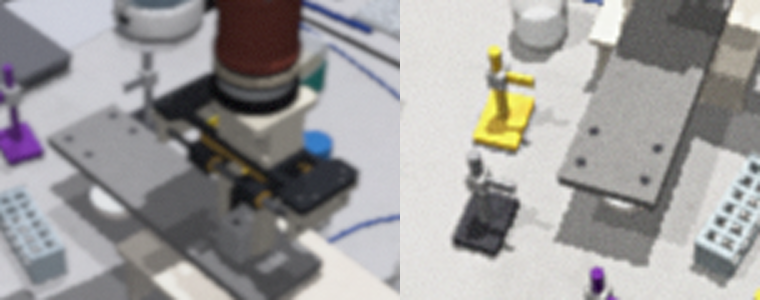

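The tip shows at side-crop (516,188), with the board's end corners at (560,178) and (656,203), so some travel remains. I'll take one larger crop to get precise pixels.

```bash
python3 - <<'E'
from h import *
k=lambda i:cv2.resize(i,None,fx=6,fy=6,interpolation=cv2.INTER_CUBIC)
b=cam("side")["frame"][225:265,255:335]; a=cam("scene")["frame"][140:190,260:340]
cv2.imwrite("pics/e.png",np.vstack([k(b),k(a)]))
E
```

```text
(no output)
```

View pics/e.png

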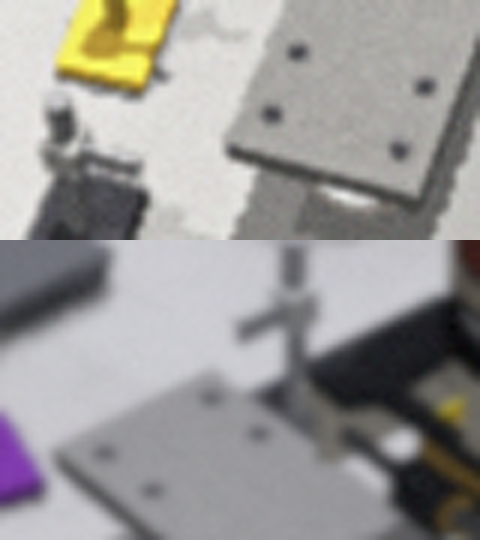

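Side half: pointer tip (140,166), board top-end corners (228,147) and (418,196). Scene half: tip (240,331), corners (205,374) and (57,456).

```bash
python3 - <<'E'
from h import *
S=cam("side");C=cam("scene"); u=np.array([.0743,.9972,0]);x=np.array([.9972,-.0743,0])
f=lambda p,o:(np.array(p,float)+.5)/6-.5+o
tS,tC=f([(140,166)],[255,225]),f([(240,331-240)],[260,140])
n=[cv2.undistortPoints(p.reshape(-1,1,2),c["K"],c["D"]).reshape(2,1) for c,p in((S,tS),(C,tC))]
X=cv2.triangulatePoints(np.c_[S["R"],S["t"]],np.c_[C["R"],C["t"]],*n);X=(X[:3]/X[3]).ravel()
s=arm.read_state()["tool_pos"]; print("tri tip",X,"u",X@u,"reproj",proj(S,X)-tS,proj(C,X)-tC,"kin nose u",s@u+.26)
for c,t,cn in((S,tS,f([(228,147),(418,196)],[255,225])),(C,tC,f([(205,374-240),(57,456-240)],[260,140]))):
    P=onz(c,cn,.085);T=onz(c,t,.0775)[0]
    print("corners u",P@u,"x",P@x,"w",np.linalg.norm(P[0]-P[1]),"tip",T,T@u,"remain",T@u-(P@u).mean())
print("riser mid x",np.array([.4254,-.126,0])@x+.08)
E
```

```text
tri tip [0.61624388 0.30439702 0.08126872] u 0.3493316296408109 reproj [[-0.37003671 -0.33490262]] [[-0.38087938  0.25574928]] kin nose u 0.3307523399204621
corners u [0.33099695 0.32900143] x [0.55655078 0.4699648 ] w 0.08661207250363845 tip [0.61600474 0.30292297 0.0775    ] 0.34784393949667985 remain 0.017844748271754585
corners u [0.32987205 0.3254574 ] x [0.55738291 0.47084833] w 0.08665021384003241 tip [0.62124129 0.30841928 0.0775    ] 0.3537139355516673 remain 0.026049209738569334
riser mid x 0.51357068
```

The estimates of what remains are 18–19 mm from the side view and from triangulation with kinematics. The oblique scene view alone is less reliable. I'll move 18.75 mm and check.

```bash
python3 -m crank '[[[0,0.15,0],[0,0,0]],[[0,0.15,0],[0,0,0]],[[0,0.15,0],[0,0,0]],[[0,0.15,0],[0,0,0]],[[0,0.1,0],[0,0,0]],[[0,0.05,0],[0,0,0]],[[0,0,0],[0,0,0]],[[0,0,0],[0,0,0]]]'
python3 - <<'E'
from h import *
k=lambda i:cv2.resize(i,None,fx=7,fy=7,interpolation=cv2.INTER_CUBIC)
av=lambda n:np.mean([cam(n)["frame"].astype(float) for _ in range(6)],0).astype(np.uint8)
b=av("side")[225:265,255:335]; a=av("scene")[135:175,255:335]
cv2.imwrite("pics/f.png",np.vstack([k(b),k(a)]))
s=arm.read_state();print(s["tool_pos"],s["contact_force"],s["tcp_rot"],s["time"])
E
```

```text
time: 12.05
tool_pos: [0.5216, 0.0472, 0.1079]
tcp_rot: [0.039, 0.999, -0.002, 0.0]
contact_force: [0.8, -4.9, 3.5]
opening: 0.03
grasp_force: 40.0
[0.52159489 0.04720439 0.10787141] [-0.35145609 -5.14909808  3.38661714] [ 3.88076249e-02  9.99245432e-01 -1.59171637e-03  3.73083388e-05] 12.65
```

View pics/f.png

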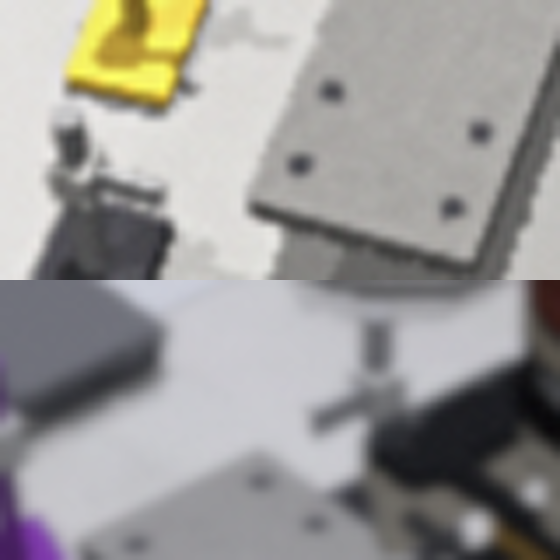

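Side half: tip (162,195), end corners (250,204) and (467,262). Scene half: tip (315,420), far corner (252,455). The arm moved only 15 mm, because friction holds back the rest of the command.

```bash
python3 - <<'E'
from h import *
S=cam("side");C=cam("scene"); u=np.array([.0743,.9972,0]);x=np.array([.9972,-.0743,0])
f=lambda p,o:(np.array(p,float)+.5)/7-.5+o
tS,tC=f([(162,195)],[255,225]),f([(315,420-280)],[255,135])
n=[cv2.undistortPoints(p.reshape(-1,1,2),c["K"],c["D"]).reshape(2,1) for c,p in((S,tS),(C,tC))]
X=cv2.triangulatePoints(np.c_[S["R"],S["t"]],np.c_[C["R"],C["t"]],*n);X=(X[:3]/X[3]).ravel()
s=arm.read_state(); print(s["tool_pos"],"tri tip",X,X@u,X@x,"kin nose",s["tool_pos"]@u+.26)
for z in(.0775,.08): print(z,onz(S,tS,z)@u,onz(C,tC,z)@u,onz(S,tS,z)@x,onz(C,tC,z)@x)
print("nose S",onz(S,f([(250,204),(467,262)],[255,225]),.085)@u,"C",onz(C,f([(252,455-280)],[255,135]),.085)@u)
# same-feature shift: holes in side (prev crop fx6 (271,114),(400,151); now (299,164),(453,207))
A=onz(S,(np.array([(271,114),(400,151)])+.5)/6-.5+[255,225],.085);B=onz(S,f([(299,164),(453,207)],[255,225]),.085);print("hole shift",(B-A)@u,(B-A)@x, "axis slope",(B[0]-B[1])@u)
E
```

```text
[0.52160251 0.04721151 0.10788781] tri tip [0.61667079 0.30501584 0.08129345] 0.3499804355388263 0.5922814315450406 kin nose 0.3458343841671394
0.0775 [0.3485257] [0.35441111] [0.59207302] [0.59709641]
0.08 [0.34994943] [0.35166772] [0.5912931] [0.59503604]
nose S [0.34625528 0.34494548] C [0.34420465]
hole shift [0.01505172 0.01442617] [0.00139068 0.00057773] axis slope -2.855773011355922e-05
```

```bash
python3 -m crank '[[[0,0.06,0],[0,0,0]],[[0,0.06,0],[0,0,0]],[[0,0.06,0],[0,0,0]],[[0,0,0],[0,0,0]],[[0,0,0],[0,0,0]]]'; python3 -c "
from h import *
s=arm.read_state();print(s['tool_pos'],s['tool_pos']@[.0743,.9972,0]+.26,s['contact_force'],s['torque'],s['tcp_rot'])"
```

```text
time: 13.38
tool_pos: [0.5219, 0.0519, 0.1078]
tcp_rot: [0.039, 0.999, -0.001, 0.0]
contact_force: [-0.9, -5.2, 3.7]
opening: 0.0298
grasp_force: 40.0
[0.52194309 0.05192566 0.10784675] 0.3505606356987679 [-0.89412835 -5.19502861  3.71128456] [-1.17905311  0.08683487  0.00848937] [ 3.87096737e-02  9.99249439e-01 -1.45548849e-03  4.19295310e-05]
```

```bash
python3 - <<'E'
from h import *
u=np.array([.0743,.9972,0]);x=np.array([.9972,-.0743,0])
cs=[cam("side") for _ in range(6)];S=cs[0]
g=cv2.cvtColor(np.mean([c["frame"].astype(float) for c in cs],0).astype(np.uint8),cv2.COLOR_BGR2GRAY)
pts=[]
for y in(-.0455-.0,):pass
# 4 screw holes: end-row near previous spots, shifted ~4.7mm outward
prev=onz(S,(np.array([(299,164),(453,207),(332,92),(481,131)])+.5)/7-.5+[255,225],.085)
for p in proj(S,prev+.0047*u):
    i,j=np.round(p).astype(int); w=255-g[j-4:j+5,i-4:i+5].astype(float); w=np.clip(w-np.median(w)-20,0,None)
    yy,xx=np.mgrid[j-4:j+5,i-4:i+5]; pts.append(((w*xx).sum()/w.sum(),(w*yy).sum()/w.sum()))
P=onz(S,pts,.085);print("shift",(P-prev)@u,"x",(P-prev)@x,"x mid",(P@x).mean()-.5136)
s=arm.read_state();print(s["tool_pos"],s["contact_force"],s["time"])
E
```

```text
shift [0.00505522 0.00640552 0.00457293 0.00618566] x [-3.61161877e-04 -1.52210923e-03  5.28242464e-05 -9.37280038e-04] x mid 0.0013070413226240474
[0.52196865 0.05192813 0.10785717] [ 0.18578652 -5.34244377  3.43306387] 13.675
```

The board followed the gripper (about 5 mm), is centred to about 1 mm and is holding still. I'm handing in.

```bash
python3 -c "
from rig import arm
print(arm.job_done())"
```

```text
the job is handed in; nothing more can be done
None
```

I handed the job in at about 14 s: the board seated on the stop (push of about 11 N), then slid out until its nose is level with the grey gauge's pointer within my measuring error (about 2–4 mm), and the gripper still holds it flat, centred to about 1 mm and at rest; no verdict was returned.

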